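Hold the spray mask over the wet panel

TASK

Get ready to spray: first turn the air regulator's knob so that its pointer line stands at the index tab. Then pick up the mask with the two round windows by its handle, carry it over the wooden screen, and hold it level just above the varnished panel, about 1 cm clear, its two windows centred over the panel's two round recesses. The varnish is wet, so nothing may touch the panel or its stand; leave everything else where it is, and finish while still holding the mask there in the gripper.

Things in the scene. Friction and masses are not known exactly. Their poses are not given: they have to be found in the camera images.
- reg_knob (a joint): angle of the regulator's knob about its upright axis: 0 = pointer at the index tab, negative = still to be turned clockwise (seen from above), growing as it turns clockwise; stops at -2.0 and 0.8; light friction (about 0.03 N m), it stays where it is left
- knob_grip (a point): on the axis of the black regulator knob, where to grip it. The knob is a 46 mm disc with an upright bar 42 x 14 mm and 29 mm high on it, a white pointer line on one end of the bar's top; this point lies 12 mm below the bar's top and 75 mm above the table. Its x axis runs along the bar, and the pointer is at its +x end; z is up. It turns with the knob
- index_tab (a point): the index tab: one thick dark bar (18 x 6 x 3 mm, pointing at the axis; the others are small ticks) on the round 92 mm dial plate, its middle 36 mm from the knob's axis, 52 mm above the table. The plate tops a grey regulator 94 x 94 x 49 mm that is fixed to the table
- mask: the mask to carry: flat aluminium plate 150 x 90 x 4 mm with two round windows, 44 mm across, at x = -45 and +45 mm, and between them an upright wooden handle 16 mm thick (x), 44 mm long (y), top 54 mm above the underside. About 140 g, balanced at the handle. Origin: centre of the underside; x along the plate, z up. Same turned half round
- mask_square: the same mask with two square windows of 44 mm instead: not wanted. Origin and axes as for the other; the two swap places
- panel_top (a point): centre of the top face of the wet panel, 40 mm above the table: dark-wood panel 200 x 120 x 18 mm on a plywood stand (220 x 140 mm, 12 mm thick) with cork feet, fixed to the table. Two round recesses (30 mm diameter, 10 mm deep, pale floors) at x = -45 and +45 mm; x along the panel, z up. Either way round is the same
- panel: the panel with its stand, fixed. Origin on the table under the panel's centre, axes as panel_top
- screen: light-wood overspray screen fixed to the table between the masks and the panel: a board 440 mm long (x), 12 mm thick (y), 110 mm high. Origin: centre of its lower edge, on the table
- tin: bystander: closed steel tin, 84 mm diameter, 85 mm high. Origin: centre of its underside
- jar: bystander: amber glass jar, 60 mm diameter, 85 mm high. Origin: centre of its underside
- post: bystander: red wooden post standing upright, 40 mm diameter, 150 mm high. Origin: centre of its underside
- sand_block: bystander: cork sanding block 110 x 65 x 28 mm lying on the table. Origin: centre of its underside
- brush: bystander: paint brush lying on the table
- filler_knife: bystander: filler knife lying on the table
Mind the look-alikes: they are no part of the job. What is shaped like the mask but green or pink is not meant. What is shaped like the part that bears reg_knob but yellow is not meant.

How it is judged:
By the outcome, as a careful person would: the job done as asked, in the order asked, and still so for the second after the job is handed in, while the arm keeps its last pose, push and grip.
It also fails if it takes over 64 s, if anything falls off the work surface, if the arm or the gripper's body presses on something with over 40 N, if the wrist force passes 120 N, or if a joint passes its speed limit or range.

ROBOT

A 6-joint arm with a two-finger parallel gripper is mounted at the origin on the work surface. World frame = base frame: x ahead of the robot, y to its left, z up, the work surface at z = 0. Lengths are in m, angles in rad, forces in N, time in s.
With the tool pointing down it reaches from about 0.375 to 0.9 m from the base axis. Payload 3.1 kg.
Tool frame: the origin (TCP) lies at the very end of the fingers, on their centre line; the grasp point (between the pads) lies 19 mm behind it; z points along the fingers, y is the direction in which the jaws open and shut (so a half turn about z gives the same grasp; the last joint's range is limited). The gripper opens to 85 mm and grips with 20 to 120 N. Pads are 22 mm wide; open, the fingers measure 114 mm over their backs; the gripper's body (76 mm by 85 mm) begins 54 mm behind the grasp point. The pads swing forward as they close: fully open they stand 13 mm farther back than shut.
Start: joints at [1.073, 0.527, 1.433, -0, 1.181, -0.178], TCP at [0.196, 0.593, 0.231] pointing down, gripper open.
Joint ranges: [-3.08, 3.08], [-0.75, 2.2], [0.22, 2.44], [-1.43, 4.57], [0, 2.65], [-2.85, 2.85]. Speed limits (rad/s): [2.79, 2.79, 3.14, 3.14, 3.14, 3.14].

INTERFACE

Orientations are given as a unit quaternion [x, y, z, w].
In Python, from station import manip gives the robot as it stands. The module is installed in compiled form; this text tells all that it offers.
- The arm moves only by the tool send_rows, never from a script. Its argument "commands" is a list of rows, each an object with "delta_pos": the shift along the world's x, y, z in cm, a list of three; "yaw": the turn about the world's z in rad. A call has 1 to 10 rows; each row shifts and turns the pose as measured when the row begins; what a row does not reach is not made up. A row lasts 1/8 s, in which the tool goes at most 62.5 mm and 10.7 degrees, less where a joint would pass 70% of its speed; a pose out of reach is approached as far as the arm can. A call is refused whole if a number of a shift passes 6.25 or a number of a turn 0.188, either way. A call with a gripper value outside its range is refused whole. "grip" is the closure, from -1 (fully open) to 1 (shut), set as the call begins (left out, the last holds). The fingers move at their own pace and stop on an object; "force" is the grip in N (left out, the last holds). Time passes only in rows, so rows that do not move let the fingers close. It gives the time, the measured TCP pose, the force and the opening at its end, in the units of the state.
- manip.sense(): the state, without advancing time (a new reading comes with each control period).
- manip.snapshot(name): name is "side" or "top"; returns the picture (480x640x3 uint8, blue, green, red); there is no depth.
- manip.get_calibration(name): a dict with "fx", "fy", "cx", "cy" (pixels), "world_to_cam" (4x4, takes a point from world to camera coordinates). Camera axes: x right, y down, z forward; pixel columns grow to the right and rows downward; lengths in m; the calibration is good to about 2 mm. A picture is of the moment at which its call begins. get_calibration takes no time and is no camera call.
- manip.sign_off(): hands the job in, once; it reports no verdict.
The state is a dict: "t": time; "q": joint angles; "qd": joint speeds; "tau": joint torques, N m; "tcp_pos": TCP position; "tool_rot": TCP orientation; "force": force on the tool from outside, world axes, zero at the start; "ft_torque": the same for the moment, N m; "finger_gap": opening from 0.0 (shut) to 1.0 (fully open).
Only numpy, scipy, OpenCV 4.12 (cv2) and the standard library are available. Lean on these libraries where they do the work, as an engineer would, in place of code of your own. Each camera call takes 0.05 s, during which the arm holds its last target. There are 200 camera calls.

## Working session

There is one attempt and no reset: what is moved stays moved. The work goes in short steps, Python scripts to look and compute and a tool call to move; the robot and the scene stay as the last step left them, time stands still between calls to the robot, and variables do not carry over. Pictures are saved under pics/ and viewed, about 8 in all and at most 12, crops included, and the job is handed in when it is done.

Besides the shell and the picture viewer there is one more tool, called after "Emit:" as name([rows], argument=value, ...), one row to a line, values as JSON. send_rows: Moves the arm, as the interface text tells. Its arguments: {"type":"object","properties":{"commands":{"type":"array","items":{"type":"object","properties":{"delta_pos":{"type":"array","items":{"type":"number"}},"yaw":{"type":"number"}}}},"grip":{"type":"number"},"force":{"type":"number"}},"required":["commands"]}

```bash
mkdir -p pics; cat > h.py <<'E'
import numpy as np, cv2
from station import manip
def P(name):
    c=manip.get_calibration(name);return c,np.array(c["world_to_cam"])
def proj(name,p):
    c,T=P(name);q=T[:3,:3]@np.array(p,float)+T[:3,3]
    return np.round([c["fx"]*q[0]/q[2]+c["cx"],c["fy"]*q[1]/q[2]+c["cy"]],1)
def back(name,u,v,z):
    c,T=P(name);R=T[:3,:3];o=-R.T@T[:3,3]
    d=R.T@np.array([(u-c["cx"])/c["fx"],(v-c["cy"])/c["fy"],1])
    return np.round(o+d*(z-o[2])/d[2],4)
E
python3 - <<'E'
from h import *
for n in("top","side"):
    im=manip.snapshot(n);cv2.imwrite(f"pics/{n}0.png",im)
    c,T=P(n);print(n,c["fx"],-T[:3,:3].T@T[:3,3])
print(manip.sense())
E
```

```text
top 500.813669236957 [ 0.43692505 -0.01781695  1.32682906]
side 558.3505582981801 [ 0.39778424 -1.06919622  1.06464282]
{'t': 0.1, 'q': array([ 1.07348668e+00,  5.28381632e-01,  1.43376807e+00, -2.02159988e-05,
        1.18139327e+00, -1.78480248e-01]), 'qd': array([ 0.00167598, -0.00342612, -0.00131743,  0.00063059, -0.00089185,
       -0.0008858 ]), 'tau': array([-1.16526833e-03, -4.43307030e+01, -1.78586876e+01, -3.11346557e-04,
        3.99330806e-03, -2.75131572e-05]), 'tcp_pos': array([0.19556552, 0.59294283, 0.23042823]), 'tool_rot': array([ 1.58736479e-01,  9.87320505e-01, -9.23117445e-04, -3.14448175e-04]), 'force': array([ 0.28908879, -0.50036865, -0.00588951]), 'ft_torque': array([ 0.00446018, -0.00029149, -0.02368918]), 'finger_gap': 0.9967922080749126}
```

View pics/top0.png

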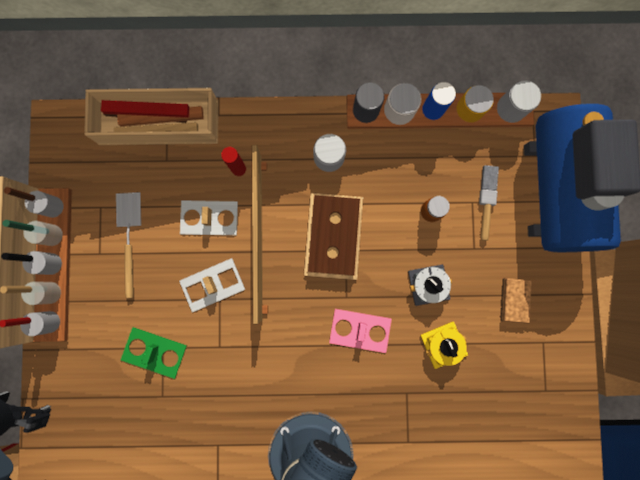

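View pics/side0.png

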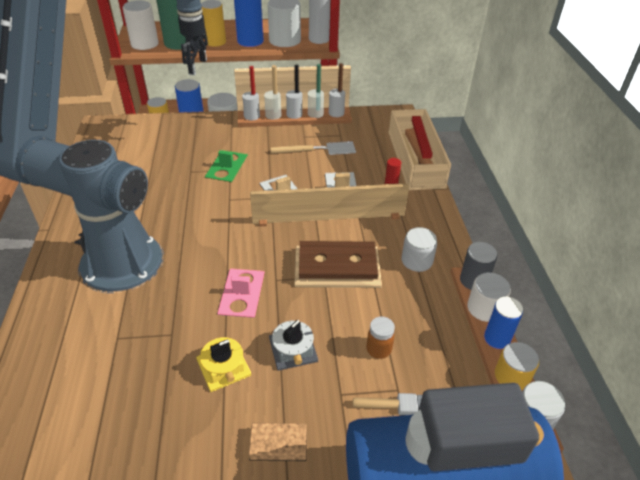

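The top view has +x up and +y left.
- **Masks:** round windows at (209,217), square windows at (212,285), green at (154,352) and pink at (361,331). The grey plate at (209,217) fits.
- **Regulators:** grey at (432,286), yellow at (446,346). The grey one fits.

I'll confirm both in one crop.

```bash
python3 - <<'E'
from h import *
a=cv2.imread("pics/top0.png")
s=cv2.imread("pics/side0.png")
f=lambda im,u,v,w,h,k:cv2.resize(im[v:v+h,u:u+w],None,fx=k,fy=k,interpolation=cv2.INTER_CUBIC)
# masks 70x50 x5 ; knob 50x50 x8 ; panel
o=np.zeros((600,800,3),np.uint8)
o[0:300,0:400]=f(a,173,190,80,60,5)
o[0:300,400:800]=f(a,400,258,64,48,6.25)
o[300:600,0:400]=f(a,293,185,80,60,5) 
o[300:600,400:800]=f(s,262,315,64,48,6.25)
cv2.imwrite("pics/c1.png",o)
E
```

```text
(no output)
```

View pics/c1.png

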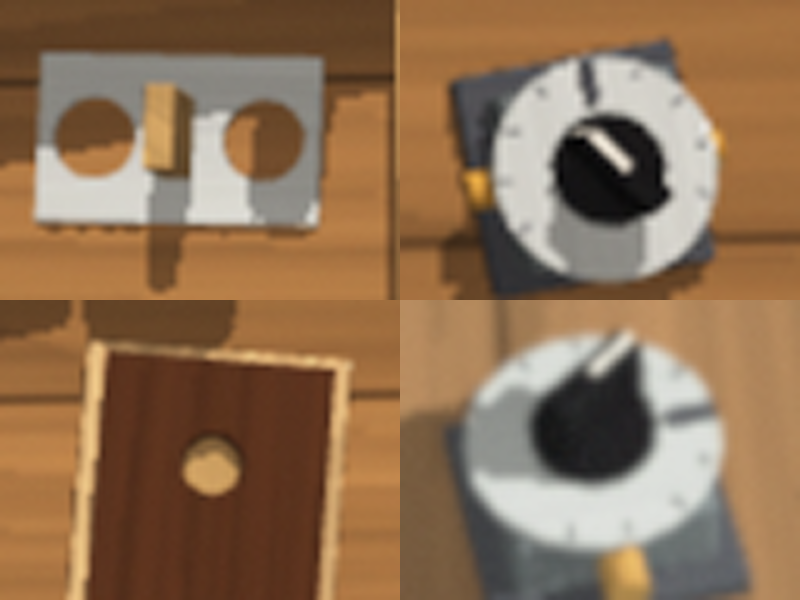

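The crop confirms the two round windows in the grey plate and the grey regulator. The tab is at about (430,271). The pointer is at about (430,279), on the knob's upper-left end, so it needs roughly 0.7 rad clockwise. Next I compute the positions.

```bash
python3 - <<'E'
from h import *
a=cv2.imread("pics/top0.png");s=cv2.imread("pics/side0.png")
t=lambda x,y,z,ox,oy,k:back("top",ox+(x+.0)/k-.4,oy+y/k-.4,z)
R=lambda x,y,z:t(x-400,y,z,400,258,6.25)
pc=R(606,168,.0505);tab=R(588,82,.052);p0=R(585,132,.087);p1=R(630,170,.087)
print("plate",pc,"tab",tab,np.linalg.norm((tab-pc)[:2]),"ptr",p0,p1)
ang=lambda d:np.arctan2(d[1],d[0])
print("tab ang",ang(tab-pc),"ptr ang",ang(p0-p1))
S=lambda x,y,z:back("side",262+(x-400)/6.25-.4,315+(y-300)/6.25-.4,z)
pc2=S(595,440,.0505);tab2=S(690,413,.052);q0=S(630,335,.087);q1=S(592,374,.087)
print("side plate",pc2,"tab",tab2,"ang",ang(tab2-pc2),"ptr",q0,q1,ang(q0-q1))
M=np.array([t(x,y,.004,173,190,5) for x,y in((40,53),(323,57),(320,227),(35,220))])
print("mask",M.mean(0),"long",[np.linalg.norm(M[0]-M[1]),np.linalg.norm(M[3]-M[2]),np.linalg.norm(M[0]-M[3])],ang(M[0]-M[1]),ang(M[3]-M[2]),ang(M[0]-M[3]))
for w in((94,138),(264,141)):print("win",t(*w,.002,173,190,5))
print("handle top",t(160,127,.054,173,190,5))
for n,im,roi in(("top",a,(300,190,65,90)),("side",s,(293,236,90,50))):
    x,y,w,h=roi;g=cv2.cvtColor(im[y:y+h,x:x+w],cv2.COLOR_BGR2HSV)
    m=(g[...,2]<110).astype(np.uint8)*255
    m=cv2.morphologyEx(m,cv2.MORPH_OPEN,np.ones((3,3)))
    cs,hi=cv2.findContours(m,cv2.RETR_CCOMP,cv2.CHAIN_APPROX_NONE)
    c=max(cs,key=cv2.contourArea)
    ap=cv2.approxPolyDP(cv2.convexHull(c),5,True)[:,0]+[x,y]
    print(n,"panel corners",ap.tolist(),[back(n,*p,.04)[:2].tolist() for p in ap])
    for k,c in zip(hi[0],cs):
        if k[3]>=0 and cv2.contourArea(c)>15:
            (cx,cy),r=cv2.minEnclosingCircle(c);mm=cv2.moments(c);cx,cy=mm["m10"]/mm["m00"],mm["m01"]/mm["m00"]
            print(" recess",cx+x,cy+y,r,back(n,cx+x,cy+y,.03))
E
```

```text
plate [ 0.4312 -0.3164  0.0505] tab [ 0.4661 -0.3098  0.052 ] 0.035518586683594255 ptr [ 0.4456 -0.3     0.087 ] [ 0.4305 -0.3173  0.087 ]
tab ang 0.18690450356391014 ptr ang 0.8531953310608394
side plate [ 0.4302 -0.3203  0.0505] tab [ 0.4647 -0.3125  0.052 ] ang 0.2223487820699467 ptr [ 0.4442 -0.3031  0.087 ] [ 0.4298 -0.319   0.087 ] 0.8348627319990416
mask [0.6158  0.26345 0.004  ] long [np.float64(0.1509503892012207), np.float64(0.15120006613755166), np.float64(0.08951614379540712)] 1.5449571485358458 1.5344126545831975 -0.018992129585019283
win [0.6172 0.3094 0.002 ]
win [0.6145 0.2189 0.002 ]
handle top [0.6154 0.2629 0.054 ]
top panel corners [[315, 196], [358, 199], [352, 275], [309, 271]] [[0.6638, -0.0204], [0.6546, -0.132], [0.4578, -0.1129], [0.4694, -0.0028]]
 recess 332.1355463347165 252.66666666666666 6.674049377441406 [ 0.5164 -0.0632  0.03  ]
 recess 334.73055555555555 218.39583333333334 6.794435501098633 [ 0.6059 -0.0712  0.03  ]
side panel corners [[301, 243], [372, 243], [376, 277], [300, 278]] [[0.4716, -0.0112], [0.6588, -0.0263], [0.6484, -0.1477], [0.4598, -0.1354]]
 recess 354.5595238095238 259.44940476190476 8.09030532836914 [ 0.606  -0.0732  0.03  ]
 recess 318.51769911504425 257.6106194690266 8.500100135803223 [ 0.5135 -0.0589  0.03  ]
```

Emit:
send_rows([
  {"delta_pos": [4, -4, 0], "yaw": -0.18},
  {"delta_pos": [4, -4, 0], "yaw": -0.18},
  {"delta_pos": [4, -4, 0], "yaw": -0.18},
  {"delta_pos": [4, -5, 0], "yaw": -0.18},
  {"delta_pos": [4, -5, 0], "yaw": -0.18},
  {"delta_pos": [3, -5, 0], "yaw": -0.18},
  {"delta_pos": [3, -5, 0], "yaw": -0.18},
  {"delta_pos": [0, -6, 0], "yaw": -0.18},
  {"delta_pos": [0, -6, 0], "yaw": -0.18},
  {"delta_pos": [0, -6, 0], "yaw": -0.18},
], grip=-1)

```text
t: 1.35
tcp_pos: [0.4578, 0.0851, 0.2271]
tool_rot: [0.884, 0.467, 0.001, -0.0]
force: [1.2, 0.8, 0.2]
finger_gap: 0.997
```

Emit:
send_rows([
  {"delta_pos": [0, -6, 0], "yaw": -0.04},
  {"delta_pos": [0, -6, 0], "yaw": -0.04},
  {"delta_pos": [-0.5, -6, 0], "yaw": -0.04},
  {"delta_pos": [-0.5, -6, -1], "yaw": 0},
  {"delta_pos": [-0.5, -6, -2], "yaw": 0},
  {"delta_pos": [-0.5, -6, -2], "yaw": 0},
  {"delta_pos": [-0.5, -3, -2], "yaw": 0},
  {"delta_pos": [0, 0, 0], "yaw": 0},
])

```text
t: 2.35
tcp_pos: [0.4309, -0.3161, 0.1562]
tool_rot: [0.913, 0.408, 0.002, 0.001]
force: [0.4, 0.1, -0.2]
finger_gap: 1.001
```

```bash
cat >> h.py <<'E'
def st():
    s=manip.sense();q=s["tool_rot"];y=2*np.arctan2(q[1],q[0])-np.pi/2
    y=(y+np.pi)%(2*np.pi)-np.pi
    print("t",round(s["t"],2),"tcp",np.round(s["tcp_pos"],4),"tooly",round(y,4),"tilt",np.round(q[2:],4),"F",np.round(s["force"],1),"gap",round(s["finger_gap"],3),"q",np.round(s["q"],2));return s
E
python3 -c "
from h import *
st()"
```

```text
t 2.35 tcp [ 0.4309 -0.3161  0.1562] tooly -0.7313 tilt [0.0019 0.0013] F [ 0.4  0.1 -0.2] gap 1.001 q [-0.84  0.51  1.74  0.    0.89 -0.11]
```

Emit:
send_rows([
  {"delta_pos": [0, -0.1, -3], "yaw": 0},
  {"delta_pos": [0, 0, -3], "yaw": 0},
  {"delta_pos": [0, 0, -2], "yaw": 0},
  {"delta_pos": [0, 0, -1], "yaw": 0},
  {"delta_pos": [0, 0, 0], "yaw": 0},
])

```text
t: 2.98
tcp_pos: [0.4323, -0.3129, 0.0664]
tool_rot: [0.913, 0.409, 0.003, 0.001]
force: [0.1, -0.8, -0.8]
finger_gap: 1.0
```

Emit:
send_rows([
  {"delta_pos": [0, 0, 0], "yaw": 0},
  {"delta_pos": [0, 0, 0], "yaw": 0},
  {"delta_pos": [0, 0, 0], "yaw": 0},
  {"delta_pos": [0, 0, 0], "yaw": 0},
  {"delta_pos": [0, 0, 0], "yaw": 0},
  {"delta_pos": [0, 0, 0], "yaw": 0},
], grip=1, force=30)

```text
t: 3.72
tcp_pos: [0.4342, -0.314, 0.0693]
tool_rot: [0.913, 0.409, 0.004, 0.004]
force: [0.3, 0.2, -0.5]
finger_gap: 0.154
```

```bash
python3 -c "
from h import *
st()"
```

```text
t 3.73 tcp [ 0.4342 -0.314   0.0693] tooly -0.7282 tilt [0.0038 0.0044] F [ 0.3  0.2 -0.5] gap 0.154 q [-0.84  0.66  1.79  0.01  0.68 -0.11]
```

Emit:
send_rows([
  {"delta_pos": [0, 0, 0], "yaw": 0},
  {"delta_pos": [-0.2, -0.2, -0.3], "yaw": 0},
  {"delta_pos": [-0.2, -0.2, -0.2], "yaw": 0},
  {"delta_pos": [0, 0, 0], "yaw": 0},
], grip=-0.2)

```text
t: 4.22
tcp_pos: [0.4296, -0.3182, 0.0638]
tool_rot: [0.913, 0.409, 0.004, 0.004]
force: [0.2, 0.2, -0.8]
finger_gap: 0.601
```

Emit:
send_rows([
  {"delta_pos": [0, 0, 0], "yaw": 0},
  {"delta_pos": [0, 0, 0], "yaw": 0},
  {"delta_pos": [0, 0, 0], "yaw": 0},
  {"delta_pos": [0, 0, 0], "yaw": 0},
], grip=1)

```text
t: 4.72
tcp_pos: [0.4299, -0.3187, 0.0639]
tool_rot: [0.913, 0.409, 0.004, 0.004]
force: [1.0, -0.8, -0.8]
finger_gap: 0.154
```

```bash
python3 -c "
from h import *
st()"
```

```text
t 4.72 tcp [ 0.4299 -0.3187  0.0639] tooly -0.7283 tilt [0.0037 0.0045] F [ 1.  -0.8 -0.8] gap 0.154 q [-0.85  0.66  1.8   0.01  0.67 -0.13]
```

Emit:
send_rows([
  {"delta_pos": [0, 0, 0], "yaw": -0.1},
  {"delta_pos": [0, 0, 0], "yaw": -0.1},
  {"delta_pos": [0, 0, 0], "yaw": -0.1},
  {"delta_pos": [0, 0, 0], "yaw": -0.1},
  {"delta_pos": [0, 0, 0], "yaw": -0.1},
  {"delta_pos": [0, 0, 0], "yaw": -0.1},
  {"delta_pos": [0, 0, 0], "yaw": 0},
])

```text
t: 5.6
tcp_pos: [0.4292, -0.3174, 0.0639]
tool_rot: [0.994, 0.112, 0.002, 0.004]
force: [0.8, -1.2, -0.0]
finger_gap: 0.16
```

```bash
python3 -c "
from h import *
st()"
```

```text
t 5.6 tcp [ 0.4292 -0.3174  0.0639] tooly -1.3458 tilt [0.0017 0.0039] F [ 0.8 -1.2 -0. ] gap 0.16 q [-0.85  0.66  1.8  -0.    0.67  0.5 ]
```

Emit:
send_rows([
  {"delta_pos": [0, 0, 0], "yaw": -0.02},
  {"delta_pos": [0, 0, 0], "yaw": 0},
])

```text
t: 5.85
tcp_pos: [0.4292, -0.3174, 0.0639]
tool_rot: [0.995, 0.103, 0.002, 0.004]
force: [-0.1, -0.2, -0.5]
finger_gap: 0.155
```

```bash
python3 -c "
from h import *
st()"
```

```text
t 5.85 tcp [ 0.4292 -0.3174  0.0639] tooly -1.3651 tilt [0.0017 0.0039] F [-0.1 -0.2 -0.5] gap 0.155 q [-0.85  0.66  1.8  -0.    0.67  0.52]
```

Emit:
send_rows([
  {"delta_pos": [0, 0, 0], "yaw": 0},
  {"delta_pos": [0, 0, 0], "yaw": 0},
  {"delta_pos": [0, 0, 0], "yaw": 0},
  {"delta_pos": [0, 0, 3], "yaw": 0},
  {"delta_pos": [0, 0, 5], "yaw": 0},
  {"delta_pos": [0, 0, 5], "yaw": 0},
  {"delta_pos": [0, 6, 3], "yaw": 0},
  {"delta_pos": [0, 6, 0], "yaw": 0},
  {"delta_pos": [0, 6, 0], "yaw": 0},
  {"delta_pos": [0, 6, 0], "yaw": 0},
], grip=-1)

```text
t: 7.1
tcp_pos: [0.4295, -0.0804, 0.2268]
tool_rot: [0.995, 0.099, 0.005, 0.005]
force: [0.6, 0.2, 0.1]
finger_gap: 0.996
```

```bash
python3 - <<'E'
from h import *
st()
a=manip.snapshot("top");s=manip.snapshot("side")
cv2.imwrite("pics/top1.png",a);cv2.imwrite("pics/side1.png",s)
f=lambda im,u,v:cv2.resize(im[v:v+48,u:u+40],None,fx=10,fy=10,interpolation=cv2.INTER_CUBIC)
o=np.hstack([f(a,413,260),f(s,272,315)])
cv2.imwrite("pics/c2.png",o)
E
```

```text
t 7.1 tcp [ 0.4295 -0.0804  0.2268] tooly -1.3724 tilt [0.0045 0.0052] F [0.6 0.2 0.1] gap 0.996 q [-0.44  0.28  1.9  -0.01  0.95  0.94]
```

View pics/c2.png

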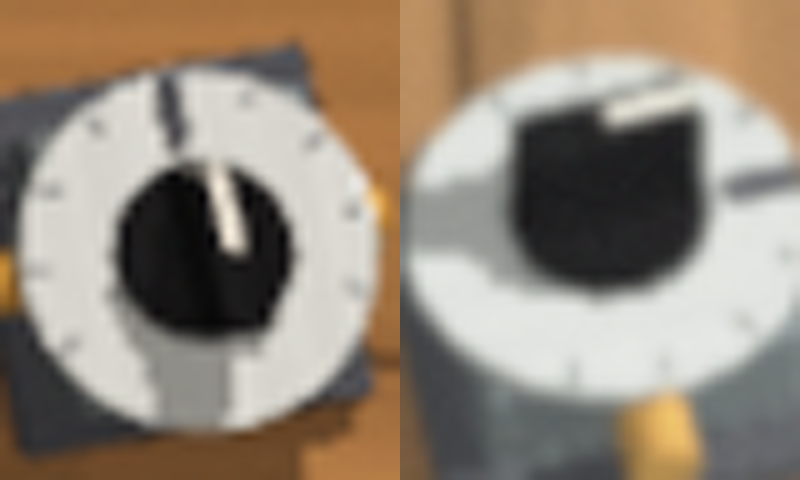

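```bash
python3 - <<'E'
from h import *
a=cv2.imread("pics/top1.png");s=cv2.imread("pics/side1.png")
ang=lambda d:np.arctan2(d[1],d[0])
T=lambda x,y,z:back("top",413+x/10-.45,260+y/10-.45,z)
S=lambda x,y,z:back("side",272+(x-400)/10-.45,315+y/10-.45,z)
# plate ellipse by thresholding (convex hull fit)
for n,im,x,y,w,h in(("top",a,408,258,50,50),("side",s,268,316,52,45)):
    g=cv2.cvtColor(im[y:y+h,x:x+w],cv2.COLOR_BGR2HSV)
    m=((g[...,1]<60)&(g[...,2]>120)).astype(np.uint8)*255
    c=max(cv2.findContours(m,cv2.RETR_EXTERNAL,cv2.CHAIN_APPROX_NONE)[0],key=cv2.contourArea)
    e=cv2.fitEllipse(cv2.convexHull(c));C=back(n,e[0][0]+x,e[0][1]+y,.0505)
    t=T(171,112,.052) if n=="top" else S(763,181,.052)
    print(n,"plate",C,e[1],"tab",t,np.linalg.norm((t-C)[:2]),"ang",ang(t-C))
    p0,p1=(T(213,163,.087),T(236,252,.087)) if n=="top" else (S(695,93,.087),S(605,118,.087))
    print("  ptr",ang(p0-p1),"from axis",ang(p0-C),p0,p1)
t0,t1=T(165,75,.052),T(178,150,.052);print("tab dir",ang(t0-t1))
E
```

```text
top plate [ 0.4312 -0.3157  0.0505] (35.824745178222656, 37.10158920288086) tab [ 0.4661 -0.3097  0.052 ] 0.03541200361459373 ang 0.1702554111090687
  ptr 0.22347660114063303 from axis 0.18478361596982473 [ 0.4526 -0.3117  0.087 ] [ 0.4306 -0.3167  0.087 ]
side plate [ 0.4319 -0.3257  0.0505] (36.506195068359375, 45.190711975097656) tab [ 0.4644 -0.3124  0.052 ] 0.03511609317677577 ang 0.3884385216941161
  ptr 0.24967898103830807 from axis 0.6103379162907201 [ 0.4492 -0.3136  0.087 ] [ 0.4292 -0.3187  0.087 ]
tab dir 0.1404307799951509
```

```bash
python3 - <<'E'
from h import *
from scipy.optimize import least_squares
T=lambda x,y,z:back("top",413+x/10-.45,260+y/10-.45,z)[:2]
P=np.array([T(x,y,.051) for x,y in((97,127),(50,190),(37,270),(70,345),(247,98),(313,140),(350,210),(353,285))]);k=np.array([1,2,3,4,-1,-2,-3,-4])
f=lambda p:np.r_[(P-(p[:2]+p[2]*np.c_[np.cos(p[3]+k*p[4]),np.sin(p[3]+k*p[4])])).ravel()]
r=least_squares(f,[.431,-.316,.037,.18,.5]);print(r.x,np.round(r.fun*1e3,1))
c=r.x[:2];t=T(171,112,.052)-c;print("tab",np.arctan2(t[1],t[0]))
E
```

```text
[ 0.43088329 -0.31586747  0.04057322  0.17604427  0.49921536] [-0.1 -0.5  0.2 -0.2 -0.3  0.8 -0.5 -0.1  0.  -0.6  0.  -0.3 -0.2  0.5
  0.9  0.4]
tab 0.17337084177218248
```

The tick fit puts the tab at 0.175 rad and the pointer at about 0.21. I'll re-grip with the jaws square to 0.175 to trim off these 2°.

Emit:
send_rows([
  {"delta_pos": [0, -6, 0], "yaw": -0.012},
  {"delta_pos": [0, -6, 0], "yaw": -0.012},
  {"delta_pos": [0, -6, -1], "yaw": 0},
  {"delta_pos": [0, -5, -4], "yaw": 0},
  {"delta_pos": [0, -0.6, -4], "yaw": 0},
  {"delta_pos": [0, 0, -4], "yaw": 0},
  {"delta_pos": [0, 0, -1.5], "yaw": 0},
  {"delta_pos": [0, 0, 0], "yaw": 0},
])

```text
t: 8.2
tcp_pos: [0.4265, -0.3238, 0.08]
tool_rot: [0.996, 0.093, 0.006, 0.008]
force: [-0.1, -0.1, 0.5]
finger_gap: 1.0
```

```bash
python3 -c "
from h import *
st()"
```

```text
t 8.2 tcp [ 0.4265 -0.3238  0.08  ] tooly -1.3854 tilt [0.0055 0.0083] F [-0.1 -0.1  0.5] gap 1.0 q [-0.86  0.63  1.8  -0.    0.69  0.53]
```

Emit:
send_rows([
  {"delta_pos": [0.3, 0.6, 0], "yaw": -0.011},
  {"delta_pos": [0, 0.1, -0.7], "yaw": 0},
  {"delta_pos": [0, 0, -0.5], "yaw": 0},
  {"delta_pos": [0, 0, 0], "yaw": 0},
])

```text
t: 8.7
tcp_pos: [0.4308, -0.3177, 0.0698]
tool_rot: [0.996, 0.087, 0.007, 0.01]
force: [0.3, -0.1, 0.1]
finger_gap: 0.998
```

```bash
python3 -c "
from h import *
st()"
```

```text
t 8.7 tcp [ 0.4308 -0.3177  0.0698] tooly -1.3965 tilt [0.0069 0.0104] F [ 0.3 -0.1  0.1] gap 0.998 q [-0.84  0.65  1.8  -0.    0.66  0.55]
```

Emit:
send_rows([
  {"delta_pos": [0, 0, -0.4], "yaw": 0},
  {"delta_pos": [0, 0, 0], "yaw": 0},
  {"delta_pos": [0, 0, 0], "yaw": 0},
  {"delta_pos": [0, 0, 0], "yaw": 0},
  {"delta_pos": [0, 0, 0], "yaw": 0},
  {"delta_pos": [0, 0, 0], "yaw": 0},
  {"delta_pos": [0, 0, 0], "yaw": 0},
], grip=1)

```text
t: 9.57
tcp_pos: [0.431, -0.3172, 0.0661]
tool_rot: [0.996, 0.087, 0.007, 0.01]
force: [0.8, 0.1, 0.8]
finger_gap: 0.157
```

```bash
python3 -c "
from h import *
st()"
```

```text
t 9.57 tcp [ 0.431  -0.3172  0.0661] tooly -1.3971 tilt [0.0072 0.0099] F [0.8 0.1 0.8] gap 0.157 q [-0.84  0.66  1.81 -0.    0.65  0.55]
```

Emit:
send_rows([
  {"delta_pos": [0, 0, 0], "yaw": 0},
  {"delta_pos": [0, 0, 0], "yaw": 0},
  {"delta_pos": [0, 0, 0], "yaw": 0},
  {"delta_pos": [0, 0, 3], "yaw": 0},
  {"delta_pos": [0, 0, 5], "yaw": 0},
  {"delta_pos": [0, 0, 5], "yaw": 0},
  {"delta_pos": [1, 5, 3], "yaw": -0.02},
  {"delta_pos": [2, 6, 0], "yaw": -0.03},
  {"delta_pos": [2, 6, 0], "yaw": -0.03},
  {"delta_pos": [2, 6, 0], "yaw": -0.03},
], grip=-1)

```text
t: 10.82
tcp_pos: [0.5019, -0.0893, 0.2321]
tool_rot: [1.0, 0.025, 0.01, 0.013]
force: [0.1, -0.2, 0.3]
finger_gap: 1.002
```

Emit:
send_rows([
  {"delta_pos": [2, 6, 0], "yaw": -0.03},
  {"delta_pos": [2, 6, 0], "yaw": -0.03},
  {"delta_pos": [2, 6, 0], "yaw": -0.03},
  {"delta_pos": [2, 6, 0], "yaw": 0},
  {"delta_pos": [2, 6, 0], "yaw": 0},
  {"delta_pos": [1, 3, 0], "yaw": 0},
  {"delta_pos": [0, 0, 0], "yaw": 0},
])

```text
t: 11.7
tcp_pos: [0.61, 0.2435, 0.232]
tool_rot: [1.0, -0.018, 0.011, 0.014]
force: [0.1, -1.2, -0.0]
finger_gap: 1.001
```

```bash
python3 - <<'E'
from h import *
st()
a=manip.snapshot("top");cv2.imwrite("pics/top2.png",a)
s=manip.snapshot("side");cv2.imwrite("pics/side2.png",s)
f=lambda im,u,v:cv2.resize(im[v:v+48,u:u+40],None,fx=10,fy=10,interpolation=cv2.INTER_CUBIC)
cv2.imwrite("pics/c3.png",np.hstack([f(a,413,260),f(s,272,315)]))
E
```

```text
t 11.7 tcp [0.61   0.2435 0.232 ] tooly -1.6073 tilt [0.0113 0.0137] F [ 0.1 -1.2 -0. ] gap 1.001 q [ 0.22  0.57  1.35 -0.03  1.2   1.84]
```

View pics/c3.png

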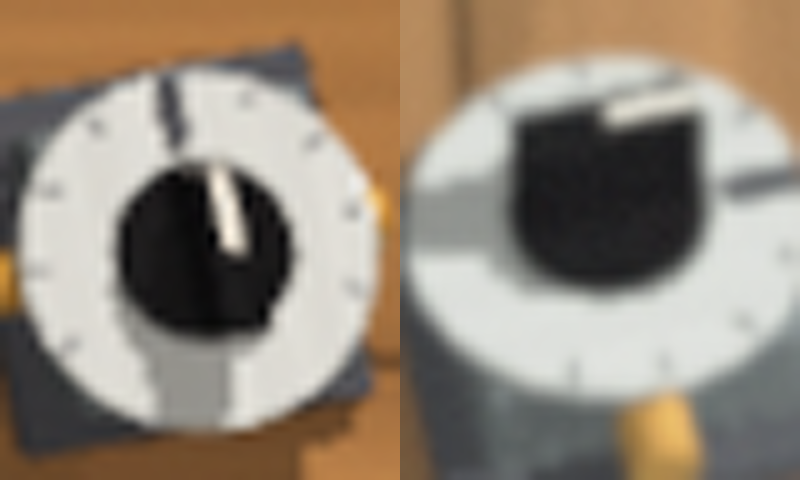

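Emit:
send_rows([
  {"delta_pos": [0.6, 2, -3], "yaw": 0},
  {"delta_pos": [0, 0, -5], "yaw": 0},
  {"delta_pos": [0, 0, -5], "yaw": 0},
  {"delta_pos": [0, 0, -4], "yaw": 0},
  {"delta_pos": [0, 0, -2], "yaw": 0},
  {"delta_pos": [0, 0, 0], "yaw": 0},
])

```text
t: 12.55
tcp_pos: [0.6158, 0.2506, 0.0407]
tool_rot: [0.999, -0.025, 0.012, 0.015]
force: [0.1, -0.2, -0.6]
finger_gap: 0.997
```

```bash
python3 -c "
from h import *
st()"
```

```text
t 12.55 tcp [0.6158 0.2506 0.0407] tooly -1.6214 tilt [0.0121 0.0153] F [ 0.1 -0.2 -0.6] gap 0.997 q [ 0.23  0.81  1.46 -0.05  0.85  1.89]
```

Emit:
send_rows([
  {"delta_pos": [0, 1.2, 0], "yaw": 0.02},
  {"delta_pos": [0, 0.2, -1], "yaw": 0},
  {"delta_pos": [0, 0, -0.6], "yaw": 0},
  {"delta_pos": [0, 0, 0], "yaw": 0},
])

```text
t: 13.05
tcp_pos: [0.6193, 0.2663, 0.0291]
tool_rot: [1.0, -0.015, 0.017, 0.014]
force: [0.0, 0.2, 1.1]
finger_gap: 1.0
```

```bash
python3 -c "
from h import *
st()"
```

```text
t 13.05 tcp [0.6193 0.2663 0.0291] tooly -1.6001 tilt [0.0168 0.0139] F [0.  0.2 1.1] gap 1.0 q [ 0.26  0.84  1.44 -0.05  0.84  1.89]
```

Emit:
send_rows([
  {"delta_pos": [-0.3, -0.3, -0.5], "yaw": 0},
  {"delta_pos": [0, 0, -0.3], "yaw": 0},
  {"delta_pos": [0, 0, 0], "yaw": 0},
])

```text
t: 13.42
tcp_pos: [0.616, 0.2631, 0.0208]
tool_rot: [1.0, -0.015, 0.017, 0.014]
force: [0.4, -0.4, 0.6]
finger_gap: 1.003
```

```bash
python3 -c "
from h import *
st()"
```

```text
t 13.43 tcp [0.616  0.2631 0.0208] tooly -1.6 tilt [0.0169 0.0139] F [ 0.4 -0.4  0.6] gap 1.003 q [ 0.25  0.85  1.46 -0.05  0.81  1.89]
```

Centred. Small moves keep the tilt constant, so I close now.

Emit:
send_rows([
  {"delta_pos": [0, 0, 0], "yaw": 0},
  {"delta_pos": [0, 0, 0], "yaw": 0},
  {"delta_pos": [0, 0, 0], "yaw": 0},
  {"delta_pos": [0, 0, 0], "yaw": 0},
  {"delta_pos": [0, 0, 0], "yaw": 0},
  {"delta_pos": [0, 0, 0], "yaw": 0},
  {"delta_pos": [0, 0, 0], "yaw": 0},
], grip=1, force=60)

```text
t: 14.3
tcp_pos: [0.6167, 0.2634, 0.0222]
tool_rot: [1.0, -0.015, 0.018, 0.013]
force: [-0.3, 0.0, 1.1]
finger_gap: 0.179
```

```bash
python3 -c "
from h import *
st()"
```

```text
t 14.3 tcp [0.6167 0.2634 0.0222] tooly -1.6007 tilt [0.0176 0.0134] F [-0.3  0.   1.1] gap 0.179 q [ 0.25  0.84  1.46 -0.05  0.81  1.89]
```

Emit:
send_rows([
  {"delta_pos": [0, 0, 1], "yaw": 0},
  {"delta_pos": [0, 0, 2], "yaw": 0},
  {"delta_pos": [0, 0, 3], "yaw": 0},
  {"delta_pos": [0, 0, 3], "yaw": 0},
  {"delta_pos": [0, 0, 3], "yaw": 0},
  {"delta_pos": [0, 0, 3], "yaw": 0},
  {"delta_pos": [0, 0, 3], "yaw": 0},
  {"delta_pos": [0, 0, 2], "yaw": 0},
  {"delta_pos": [0, 0, 0], "yaw": 0},
])

```text
t: 15.42
tcp_pos: [0.6155, 0.2626, 0.2376]
tool_rot: [1.0, -0.015, 0.02, 0.013]
force: [0.3, -0.2, -1.7]
finger_gap: 0.181
```

```bash
python3 -c "
from h import *
st()"
```

```text
t 15.43 tcp [0.6155 0.2626 0.2376] tooly -1.6004 tilt [0.0205 0.0132] F [ 0.3 -0.2 -1.7] gap 0.181 q [ 0.25  0.57  1.33 -0.04  1.21  1.87]
```

Emit:
send_rows([
  {"delta_pos": [-0.5, -3, 0], "yaw": 0.1},
  {"delta_pos": [-0.5, -3, 0], "yaw": 0.13},
  {"delta_pos": [-0.5, -3, 0], "yaw": 0.13},
  {"delta_pos": [-0.5, -3, 0], "yaw": 0.13},
  {"delta_pos": [-0.5, -3, 0], "yaw": 0.13},
  {"delta_pos": [-0.5, -3, 0], "yaw": 0.13},
  {"delta_pos": [-0.5, -3, 0], "yaw": 0.13},
  {"delta_pos": [-0.5, -3, 0], "yaw": 0.13},
  {"delta_pos": [-0.5, -3, 0], "yaw": 0.13},
  {"delta_pos": [0, -2, 0], "yaw": 0.13},
])

```text
t: 16.68
tcp_pos: [0.5603, -0.0343, 0.2316]
tool_rot: [0.8, 0.6, 0.018, -0.003]
force: [0.1, 0.2, -1.2]
finger_gap: 0.178
```

```bash
python3 -c "
from h import *
st()"
```

```text
t 16.68 tcp [ 0.5603 -0.0343  0.2316] tooly -0.284 tilt [ 0.0178 -0.0034] F [ 0.1  0.2 -1.2] gap 0.178 q [-0.28  0.43  1.61  0.04  1.08 -0.01]
```

Emit:
send_rows([
  {"delta_pos": [0, -2, -1], "yaw": 0.1},
  {"delta_pos": [0, -1.2, -2], "yaw": 0.09},
  {"delta_pos": [0, 0, -3], "yaw": 0},
  {"delta_pos": [0, 0, -3], "yaw": 0},
  {"delta_pos": [0, 0, -1.5], "yaw": 0},
  {"delta_pos": [0, 0, 0], "yaw": 0},
])

```text
t: 17.42
tcp_pos: [0.5573, -0.0693, 0.122]
tool_rot: [0.738, 0.674, 0.016, -0.007]
force: [-0.2, 0.9, -0.4]
finger_gap: 0.176
```

```bash
python3 -c "
from h import *
st()"
```

```text
t 17.43 tcp [ 0.5573 -0.0693  0.122 ] tooly -0.0904 tilt [ 0.0161 -0.0065] F [-0.2  0.9 -0.4] gap 0.176 q [-0.34  0.59  1.7   0.05  0.85 -0.28]
```

Emit:
send_rows([
  {"delta_pos": [0.3, 0.2, -1.5], "yaw": 0},
  {"delta_pos": [0, 0, -1], "yaw": 0},
  {"delta_pos": [0, 0, 0], "yaw": 0},
])

```text
t: 17.8
tcp_pos: [0.562, -0.0673, 0.0972]
tool_rot: [0.738, 0.675, 0.017, -0.005]
force: [-0.3, 0.3, -2.1]
finger_gap: 0.176
```

```bash
python3 - <<'E'
from h import *
st()
a=manip.snapshot("top");s=manip.snapshot("side")
cv2.imwrite("pics/top3.png",a);cv2.imwrite("pics/side3.png",s)
f=lambda im,u,v,w,h,k:cv2.resize(im[v:v+h,u:u+w],None,fx=k,fy=k,interpolation=cv2.INTER_CUBIC)
cv2.imwrite("pics/c4.png",np.hstack([f(a,295,185,75,100,5),f(s,285,185,85,100,5)]))
E
```

```text
t 17.8 tcp [ 0.562  -0.0673  0.0972] tooly -0.0898 tilt [ 0.0171 -0.0047] F [-0.3  0.3 -2.1] gap 0.176 q [-0.34  0.63  1.71  0.05  0.79 -0.28]
```

View pics/c4.png

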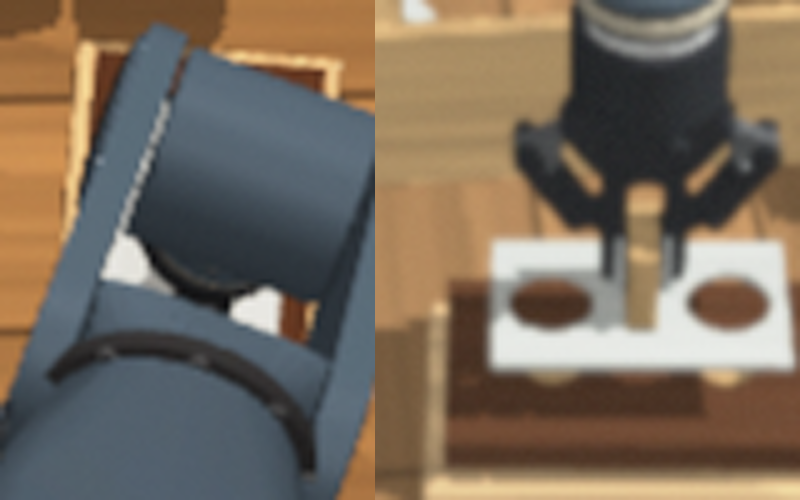

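```bash
python3 - <<'E'
from h import *
S=lambda x,y,z:back("side",285+(x-375)/5-.4,185+y/5-.4,z)
z=.0785
C=np.array([S(*p,z) for p in((490,240),(783,240),(797,370),(490,368))]);W=np.array([S(*p,z) for p in((551,303),(729,303))])
print(C,C.mean(0),np.linalg.norm(C[1]-C[0]),np.linalg.norm(C[2]-C[3]),np.linalg.norm(C[0]-C[3]))
d=W[1]-W[0];print(W,W.mean(0),np.linalg.norm(d),np.arctan2(d[1],d[0]))
im=cv2.imread("pics/side3.png");g=cv2.cvtColor(im[228:262,303:450],cv2.COLOR_BGR2HSV)
m=((g[...,1]<50)&(g[...,2]>140)).astype(np.uint8)*255
c=max(cv2.findContours(m,cv2.RETR_EXTERNAL,cv2.CHAIN_APPROX_NONE)[0],key=cv2.contourArea)
h=cv2.convexHull(c);ap=cv2.approxPolyDP(h,3,True)[:,0]+[303,228];print(ap.tolist(),[back("side",*p,z)[:2].tolist() for p in ap])
E
```

```text
[[ 0.4887 -0.0136  0.0785]
 [ 0.6405 -0.0258  0.0785]
 [ 0.6323 -0.1199  0.0785]
 [ 0.481  -0.1061  0.0785]] [ 0.560625 -0.06635   0.0785  ] 0.15228946122434073 0.15192804217786787 0.09281993320402682
[[ 0.5156 -0.0627  0.0785]
 [ 0.6056 -0.0701  0.0785]] [ 0.5606 -0.0664  0.0785] 0.09030370977983139 -0.08203768258471515
[[366, 235], [368, 258], [308, 257], [309, 233]] [[0.6385, -0.0348], [0.6302, -0.1177], [0.4823, -0.1021], [0.4922, -0.0154]]
```

Emit:
send_rows([
  {"delta_pos": [0, 0, -1], "yaw": 0},
  {"delta_pos": [0, 0, -0.6], "yaw": 0},
  {"delta_pos": [0, 0, 0], "yaw": 0},
])

```text
t: 18.27
tcp_pos: [0.5629, -0.0677, 0.0815]
tool_rot: [0.738, 0.675, 0.018, -0.003]
force: [0.4, -0.2, -1.1]
finger_gap: 0.177
```

```bash
python3 -c "
from h import *
st()"
```

```text
t 18.27 tcp [ 0.5629 -0.0677  0.0815] tooly -0.0899 tilt [ 0.0178 -0.0034] F [ 0.4 -0.2 -1.1] gap 0.177 q [-0.34  0.66  1.71  0.05  0.76 -0.28]
```

Emit:
send_rows([
  {"delta_pos": [-0.1, 0, -0.6], "yaw": 0},
  {"delta_pos": [0, 0, -0.2], "yaw": 0},
  {"delta_pos": [0, 0, 0], "yaw": 0},
])

```text
t: 18.65
tcp_pos: [0.5619, -0.0677, 0.073]
tool_rot: [0.738, 0.675, 0.018, -0.003]
force: [0.5, -0.0, -1.3]
finger_gap: 0.174
```

```bash
python3 - <<'E'
from h import *
st()
s=manip.snapshot("side");cv2.imwrite("pics/side4.png",s)
cv2.imwrite("pics/c5.png",cv2.resize(s[195:295,285:400],None,fx=6,fy=6,interpolation=cv2.INTER_CUBIC))
E
```

```text
t 18.65 tcp [ 0.5619 -0.0677  0.073 ] tooly -0.0899 tilt [ 0.0178 -0.0034] F [ 0.5 -0.  -1.3] gap 0.174 q [-0.34  0.67  1.72  0.05  0.74 -0.28]
```

View pics/c5.png

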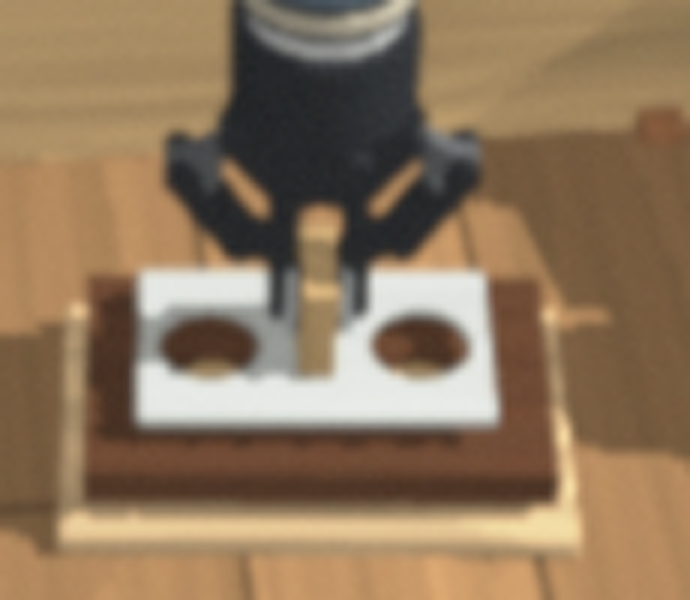

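```bash
python3 - <<'E'
from h import *
S=lambda x,y,z:back("side",285+x/6-.42,195+y/6-.42,z)
W=np.array([S(*p,.0545) for p in((210,347),(420,347))]);d=W[1]-W[0]
C=np.array([S(*p,.0545) for p in((138,270),(490,270),(499,423),(135,425))])
print(W.mean(0),np.linalg.norm(d),np.arctan2(d[1],d[0]),C.mean(0),np.linalg.norm(C[0]-C[1]),np.linalg.norm(C[2]-C[3]),np.linalg.norm(C[0]-C[3]))
st()
E
```

```text
[ 0.56    -0.06815  0.0545 ] 0.08969754734662484 -0.08147472107125325 [ 0.5604   -0.067125  0.0545  ] 0.1540997079815533 0.15202055782031584 0.09343446901438462
t 18.7 tcp [ 0.5619 -0.0678  0.0731] tooly -0.0899 tilt [ 0.0178 -0.0034] F [-0.5  0.5 -1.8] gap 0.178 q [-0.34  0.67  1.72  0.05  0.74 -0.28]
```

The mask is centred within about 1 mm at (0.560,-0.068), against the panel at (0.561,-0.067). Its underside is about 0.051 m up and the arm is still, so I'm handing in.

```bash
python3 -c "
from h import *
print(manip.sign_off())"
```

```text
the job is handed in; nothing more can be done
None
```

The regulator knob is at the index tab, and the round-window mask is held just above the wet panel. I handed the job in at about 18.7 s with the mask still in the gripper.

- **Knob:** I turned it clockwise by about 0.67 rad. The first turn stopped about 0.03 rad short of the tab, so I re-gripped and trimmed it. The jaws then held the bar at 0.174 rad, against 0.175 rad for the tab. I checked the trim only by eye in the last crop; it looked slightly better.
- **Mask position:** I carried it over the screen with its underside about 0.2 m up. In the last side view its centre was at (0.560, -0.068), and the panel's is at (0.561, -0.067). Its angle was between -0.08 and -0.09 rad, against -0.09 for the panel.
- **Clearance:** The underside is about 1.1 cm above the panel. This comes from the gripper height, not from a direct measurement.
- **Level:** The tool drifted about 2° off vertical over the run, mostly before it gripped the mask. From the change in tool tilt partway through the carry, the mask should be within about 1° of level, and it looks level in the side view.
- **Contact:** The arm showed no contact force beyond the mask's own weight.
- **Not checked:** The arm blocks the top camera over the panel, so the final centring rests on the side view and the arm's own readings.

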